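# Open the push-and-turn safety cap of the tall sealer bottle

### The arm

A 6-joint arm with a two-finger parallel gripper is mounted at the origin on a cart in front of the work surface, level with it; the furniture and walls round the work are solid. World frame = base frame: x ahead of the robot, y to its left, z up, the work surface at z = 0. Lengths are in mm, angles in rad, forces in N, time in s.
With the tool pointing down it reaches from about 275 to 750 mm from the base axis. Payload 10.2 kg.
Tool frame: the origin (TCP) lies between the finger pads; the fingertips stand 17 mm ahead of it and the grasp point (between the pads) lies 2 mm behind it (tips_ahead is the distance from the TCP to the fingertips, in mm); z points along the fingers, y is the line along which they close (so a half turn about z gives the same grasp; the last joint's range is limited). The gripper opens to 85 mm and grips with 20 to 120 N. Pads are 22 mm wide; open, the fingers measure 114 mm over their backs; the gripper's body (76 mm by 85 mm) begins 54 mm behind the grasp point. The pads swing forward as they close: fully open they stand 13 mm farther back than shut.
Start: joints at [-1.521, 0.313, 1.498, -0, 1.331, -0.223], TCP at [141.437, -505.595, 219.394] pointing down, gripper open.
Joint ranges: [-2.94, 2.94], [-0.97, 2.17], [0.19, 2.56], [-1.23, 4.37], [0.02, 3.11], [-2.88, 2.88]. Speed limits (rad/s): [2.39, 2.39, 3.01, 3.14, 3.14, 3.14].

### API

Orientations are given as a unit quaternion [w, x, y, z].
In Python, from rig import sense, capture, finish_job, boxes_of, tips_ahead gives the robot as it stands.
- The arm moves only by the tool drive_tool, never from a script. Its argument "commands" is text: rows parted by semicolons, each of 7 numbers parted by spaces: the shift along the world's x, y, z in units of 0.1 m (1.0 is 0.1 m), then the turn, a rotation vector about the world's x, y, z in units of pi/4 rad (1.0 is pi/4 rad), then the opening in per cent of the stroke, from 0 (shut) to 100 (fully open). A call has 1 to 20 rows; each row shifts and turns the commanded pose from where the row before left it; what a row does not reach is not made up. A row lasts 1/12 s, in which the tool goes at most 41.7 mm and 7.16 degrees, less where a joint would pass 70% of its speed; a pose out of reach is approached as far as the arm can. A call with a number of a shift or a turn outside -1 to 1 is refused whole. A call with a gripper value outside its range is refused whole. The fingers move at their own pace and stop on an object; "force" is the grip in N (left out, the last holds). Time passes only in rows, so rows that do not move let the fingers close. It gives the time, the measured TCP pose, the force, the opening and the grip force at its end, in the units of the state.
- sense(): the state, without advancing time (a new reading comes with each control period).
- capture(name): name is "scene" or "top"; returns a dict with "pixels" (480x640x3 uint8, blue, green, red), "fov_y" (degrees; the focal length in pixels is half the picture's height over the tangent of half this angle, whatever the lens; pixels are square), "cx", "cy" (the principal point, pixels), "position" and "attitude" of the camera in the world. Camera axes: x right, y down, z forward; pixel columns grow to the right and rows downward; lengths in mm; the calibration is good to about 2 mm. A picture is of the moment at which its call begins. There is no depth.
- finish_job(): hands the job in; it is judged then, once.
Trained networks look in a picture, given as the dict that the camera call returned (one of the last four; its "shot" number tells which), for a name from the list of things; names that differ only in an ending like _2 or _b are one class to them, and where a whole thing is asked for, a point or a joint stands for the part that bears it (a point fixed in the world has none). Each returns a list of dicts, best first, with "confidence" (0 to 1); they miss things now and then, are a little off and sometimes report something else, mostly with a low value. They report only what shows in the picture. A call takes as long as a camera call. They do not tell look-alikes from the thing itself.
- boxes_of(picture, name): "position" ([column, row] in pixels, amid what is visible of it).
The state is a dict: "time_s": time; "joints": joint angles; "dq": joint speeds; "tau": joint torques, N m; "eef_pos": TCP position; "ee_rot": TCP orientation; "force": force on the tool from outside, world axes, zero at the start; "wrist_torque": the same for the moment, N m; "grip_width": opening from 0.0 (shut) to 1.0 (fully open); "grip_force": force on a finger pad.
Only numpy, scipy, OpenCV 4.12 (cv2) and the standard library are available. Lean on these libraries where they do the work, as an engineer would, in place of code of your own. Each camera call takes 0.05 s, during which the arm holds its last target. There are 200 camera calls.

### The job

Open the taller of the two balloon-sealer bottles: press its safety cap down, keep it pressed while twisting it anticlockwise (seen from above) by nearly a quarter of a turn until it is free, then lift the cap straight off. Finish while still holding the cap in the gripper, upright and still, right over the bottle's mouth and about 10 cm above it, so that drips fall back in; do not let go. Leave the shorter bottle's cap and the other things on the desk alone.

Things in the scene. Friction and masses are not known exactly. Their poses are not given: they have to be found in the camera images.
- tall_bottle: white bottle, the taller of two alike, clamped upright in a round dark steel foot (98 mm diameter, 30 mm high) that is fixed to the desk. Body 66 mm diameter, sloping in from 94 mm height to a shoulder at 128 mm, neck 23 mm diameter with lugs to 34 mm. Origin on the desk on the bottle's axis, z up, any yaw.
- tall_bottle_mouth (a point): centre of the tall bottle's neck rim, 150 mm above the desk, hidden under the cap; a grey sprung plunger 17 mm wide stands 9.5 mm out of it and carries the cap: pressing takes 6 N at first, 8.5 N at the end of 9 mm travel. Pressed 6 mm or more the cap turns anticlockwise only; 60 to 125 degrees from locked (aim for 80) it lifts straight off. Unpressed it turns a few degrees at most and cannot be lifted.
- tall_bottle_cap: loose ribbed round grey safety cap of the tall bottle, 50 mm diameter, 36 mm tall (upper 14 mm solid, lower 22 mm hollow skirt), about 40 g. Origin at the centre of its open underside, z up. At the start it is locked: x axis along the bottle's x axis, underside 137.5 mm and top 173.5 mm above the desk, 9.5 mm gap to the bottle's shoulder. Raised arrow on top points anticlockwise.
- short_bottle: white bottle, the shorter of the two, 76 mm diameter, shoulder 88 mm above the desk, clamped in a fixed round steel foot 108 mm in diameter. Origin on the desk on its axis. Not to be opened.
- short_bottle_cap: the same grey cap on the shorter bottle, 50 mm diameter, 36 mm tall, origin at the centre of its underside, 97.5 mm above the desk, top at 133.5 mm. To be left alone.
- carton_face (a point): a point 200 mm above the desk on the near face of the big closed cardboard carton, fixed to the right of the work and never moved. That face is upright, 406 mm high, and runs from x 0.72, y -0.06 back towards the robot to x 0.40, y -0.58 (m). Keep the gripper and arm clear of it.
- ribbon_gold: bystander: spool of gold ribbon, 60 mm diameter, 75 mm tall, upright, origin at the centre of its underside
- gift_box: bystander: small gift box 70x71x57 mm, origin at the centre of its underside
- confetti_jar_1: bystander: jar of confetti with a white lid, 63 mm diameter, 92 mm tall, origin at the centre of its underside
- balloon_weight_2: bystander: foil-wrapped balloon weight, 64x64x72 mm, origin at the centre of its underside
Mind the look-alikes: they are no part of the job. What is shaped like the tall_bottle_cap but blue is not meant. What is shaped like the tall_bottle but pink is not meant.

How it is judged:
By the outcome, as a careful person would: the job done as asked, in the order asked, and still so for the second after the job is handed in, while the arm keeps its last pose, push and grip.
It also fails if it takes over 38 s, if anything falls off the work surface, if the arm or the gripper's body presses on something with over 40 N, if the wrist force passes 120 N, or if a joint passes its speed limit or range.

## Working session

There is one attempt and no reset: what is moved stays moved. The work goes in short steps, Python scripts to look and compute and a tool call to move; the robot and the scene stay as the last step left them, time stands still between calls to the robot, and variables do not carry over. Pictures are saved under pics/ and viewed, at most 10 in all, crops included, and the job is handed in when it is done.

Besides the shell and the picture viewer there is one more tool, called after ">>>" in YAML: its name, and indented under it one key for each argument. drive_tool: Moves the arm, as the interface text tells. Shifts and turns lie within -1 to 1; 1 stands for 0.1 m of shift or pi/4 rad of turn. Its arguments: {"type":"object","properties":{"commands":{"type":"string"},"force":{"type":"number"}},"required":["commands"]}

```bash
mkdir -p pics; cat > h.py <<'E'
import numpy as np, cv2
from rig import *
from scipy.spatial.transform import Rotation as R
def rot(a):
    a=np.array(a,float)
    return a if a.shape==(3,3) else R.from_quat(a,scalar_first=True).as_matrix()
def ray(c,p):
    f=240/np.tan(np.radians(c["fov_y"])/2)
    d=rot(c["attitude"])@np.array([(p[0]-c["cx"])/f,(p[1]-c["cy"])/f,1]); return np.array(c["position"],float),d/np.linalg.norm(d)
def proj(c,P):
    f=240/np.tan(np.radians(c["fov_y"])/2)
    q=rot(c["attitude"]).T@(np.array(P,float)-c["position"]); return [c["cx"]+f*q[0]/q[2],c["cy"]+f*q[1]/q[2]]
def at_z(c,p,z):
    o,d=ray(c,p); return o+d*(z-o[2])/d[2]
def tri(c1,p1,c2,p2):
    o1,d1=ray(c1,p1);o2,d2=ray(c2,p2)
    s=np.linalg.lstsq(np.c_[d1,-d2],o2-o1,rcond=None)[0]
    a,b=o1+s[0]*d1,o2+s[1]*d2; return (a+b)/2,np.linalg.norm(a-b)
E
python3 - <<'E'
from h import *
print(sense()); print(tips_ahead)
for n in("scene","top"):
    c=capture(n); cv2.imwrite(f"pics/{n}1.png",c["pixels"])
    print({k:v for k,v in c.items() if k!="pixels"})
    for t in("tall_bottle","tall_bottle_cap","short_bottle","short_bottle_cap"):
        print(n,t,[(np.round(b["position"]),round(b["confidence"],2)) for b in boxes_of(c,t)])
E
```

```text
{'time_s': 0.0, 'joints': array([-1.52140344e+00,  3.13448865e-01,  1.49844991e+00,  1.35900606e-05,
        1.33102557e+00, -2.23411971e-01]), 'dq': array([ 0.00013564, -0.00029603,  0.00055478, -0.00130823, -0.00040379,
       -0.00032872]), 'tau': array([-1.10805955e-03, -4.12266934e+01, -2.59741741e+01, -2.34227236e-04,
        4.16783238e-03,  6.30332309e-06]), 'eef_pos': array([ 141.42404257, -505.29919864,  218.83085043]), 'ee_rot': array([-6.62752800e-04,  9.90711604e-01,  1.35978212e-01,  6.44364093e-05]), 'force': array([-0.22014309, -1.30157144,  1.1348674 ]), 'wrist_torque': array([ 0.01945705, -0.03650998,  0.06085947]), 'grip_force': 0.0, 'grip_width': 0.9950528460597771}
17.0
{'fov_y': 47.09129166162706, 'cx': 314.6053673881751, 'cy': 240.61850858595645, 'position': array([ -155.94883224, -1080.05944742,   979.30416518]), 'attitude': array([-0.4547227 ,  0.85096463, -0.23095206,  0.12548946]), 'shot': 1}
scene tall_bottle [(array([190., 222.]), 0.61)]
scene tall_bottle_cap [(array([296., 198.]), 0.46)]
scene short_bottle [(array([340., 301.]), 0.82), (array([355., 359.]), 0.44)]
scene short_bottle_cap [(array([346., 268.]), 0.56)]
{'fov_y': 47.15585472197749, 'cx': 331.01490783632283, 'cy': 244.21525845968708, 'position': array([ 275.45913959,    6.13795137, 1427.30572755]), 'attitude': array([ 0.05049868, -0.69830234,  0.71222314, -0.05061548]), 'shot': 2}
top tall_bottle [(array([262., 239.]), 0.89), (array([196., 339.]), 0.74)]
top tall_bottle_cap [(array([252., 220.]), 0.82), (array([311., 242.]), 0.56)]
top short_bottle [(array([372., 244.]), 0.6)]
top short_bottle_cap [(array([381., 235.]), 0.85)]
```

View pics/scene1.png

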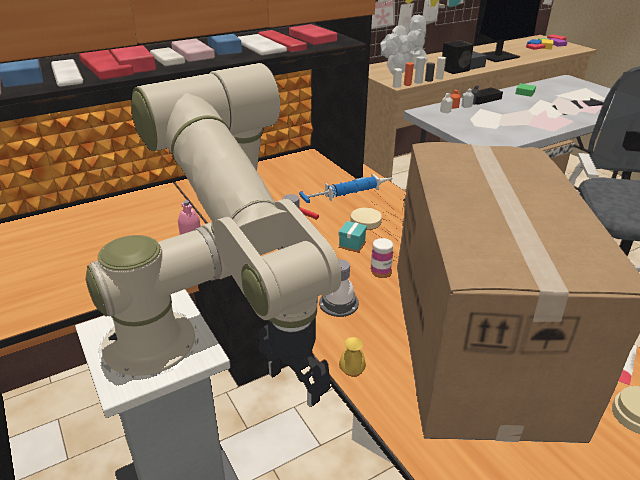

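View pics/top1.png

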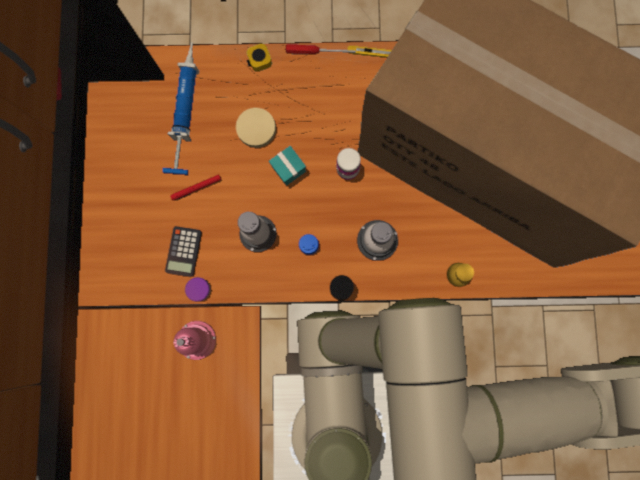

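The scene view shows the short bottle at about (340,290), with the tall one hidden behind the arm. In the top view the two grey caps are at about (249,221) and (381,233). The blue look-alike is at (309,243) and the pink bottle at (195,340).

```bash
python3 - <<'E'
from h import *
import pickle
c=capture("top"); pickle.dump(c,open("top.pkl","wb"))
s=capture("scene")
for p,z in(((249,221),173.5),((249,221),133.5),((381,233),133.5),((381,233),173.5),((257,233),30),((378,240),30)): print(p,z,at_z(c,p,z).round())
print("short tri",tri(c,(382,233),s,(344,268)))
E
```

```text
(249, 221) 173.5 [514. 193. 174.]
(249, 221) 133.5 [522. 199. 134.]
(381, 233) 133.5 [ 487. -116.  134.]
(381, 233) 173.5 [ 480. -112.  174.]
(257, 233) 30 [510. 194.  30.]
(378, 240) 30 [ 485. -117.   30.]
short tri (array([ 493.80606395, -121.78955542,  121.52120229]), np.float64(11.786685816977638))
```

>>> drive_tool:
  commands: "0.12 0.36 0.06 0 0 0 100;0.12 0.36 0.06 0 0 0 100;0.12 0.36 0.06 0 0 0 100;0.12 0.36 0.06 0 0 0 100;0.12 0.36 0.06 0 0 0 100;0.12 0.36 0.06 0 0 0 100;0.12 0.36 0.06 0 0 0 100;0.12 0.36 0.06 0 0 0 100;0.12 0.36 0.06 0 0 0 100;0.12 0.36 0.06 0 0 0 100;0.12 0.36 0.06 0 0 0 100;0.12 0.36 0.06 0 0 0 100;0.12 0.36 0.06 0 0 0 100;0.12 0.36 0.06 0 0 0 100;0.12 0.36 0.06 0 0 0 100;0.12 0.36 0.06 0 0 0 100;0.12 0.36 0.06 0 0 0 100;0.12 0.36 0.06 0 0 0 100;0.12 0.36 0.06 0 0 0 100;0 0 0 0 0 0 100"

```text
time_s: 2.27
eef_pos: [370.1, 183.1, 333.8]
ee_rot: [-0.001, 0.99, 0.139, 0.0]
force: [0.0, -0.3, 0.1]
grip_width: 1.002
grip_force: 0.0
```

```bash
python3 - <<'E'
from h import *
import pickle
s=capture("scene"); t=capture("top")
pickle.dump((s,t),open("st.pkl","wb"))
x=sense();print(x["time_s"],x["eef_pos"].round(1),x["ee_rot"].round(4),x["joints"].round(2))
for c in(s,t):print([(np.round(b["position"],1),round(b["confidence"],2)) for b in boxes_of(c,"tall_bottle_cap")])
print(proj(s,(514,193,160)),proj(t,(514,193,160)))
u,v=map(int,proj(s,(514,193,130)))
a=cv2.resize(s["pixels"][v-50:v+50,u-50:u+50],(400,400),interpolation=2)
u2,v2=map(int,proj(t,(514,193,130)))
b=cv2.resize(t["pixels"][v2-50:v2+50,u2-50:u2+50],(400,400),interpolation=2)
print((u-50,v-50),(u2-50,v2-50))
cv2.imwrite("pics/c2.png",np.hstack([a,b]))
E
```

```text
2.3667 [369.3 179.2 333.1] [ 1.000e-04  9.905e-01  1.374e-01 -4.000e-04] [ 0.16 -0.01  1.58 -0.    1.57  1.46]
[(array([290.7, 200.8]), 0.78), (array([281.3, 289.8]), 0.73), (array([305.1, 266.6]), 0.65)]
[(array([251.3, 219.7]), 0.92)]
[np.float64(290.83800748482327), np.float64(201.86149902661876)] [np.float64(249.92529365988958), np.float64(222.1693721566137)]
(241, 160) (201, 174)
```

View pics/c2.png

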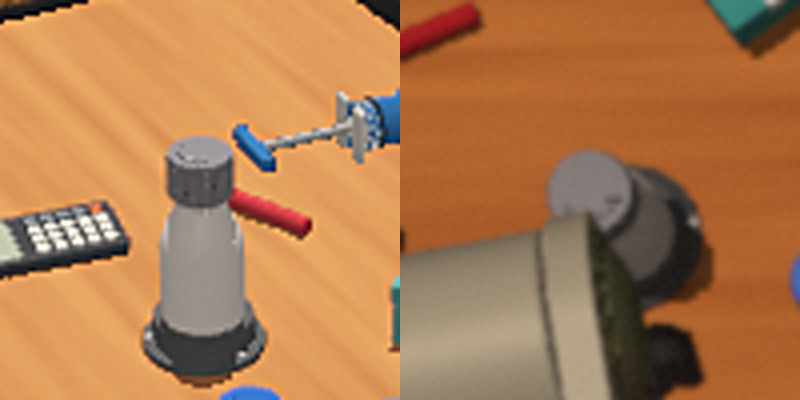

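The crops show the tall bottle with its grey cap. The cap's top disc is centred at scene (290.9,197.7) and top (248.3,221.6).

```bash
python3 - <<'E'
from h import *
import pickle
s,t=pickle.load(open("st.pkl","rb"))
pt=(248.3,221.5); ps=(290.8,197.7)
print(tri(s,ps,t,pt), at_z(t,pt,173.5), at_z(s,ps,173.5))
print(at_z(s,(241+204/4,160+337/4),30))
# cap skirt silhouette in scene: left/right edges at rows around the cap
g=cv2.cvtColor(s["pixels"],6)
for r in(200,204,207):print(r,g[r,278:304])
E
```

```text
(array([513.95760419, 194.44313079, 173.40816271]), np.float64(1.7884462275582302)) [513.11077954 194.77866625 173.5       ] [514.77412872 194.09000847 173.5       ]
[498.38332947 162.2134953   30.        ]
200 [175 176 181 189 134  74 130 169 163 142 148 121 139 133 123 160 164 165
 157 114  64 125 178 177 181 185]
204 [169 166 170 180 139  80  78  82  81  78  81  81  77  76  87  81  73  78
  83  85  70 130 184 178 179 177]
207 [172 169 170 178 135  78  86  90  82  75  80  82  79  79  85  81  66  80
  82  80  75  88 136 171 186 184]
```

>>> drive_tool:
  commands: "0.29 0.03 -0.2 0 0 0 100;0.29 0.03 -0.2 0 0 0 100;0.29 0.03 -0.2 0 0 0 100;0.29 0.03 -0.2 0 0 0 100;0.29 0.03 -0.2 0 0 0 100;0 0 -0.2 0 0 0 100;0 0 -0.2 0 0 0 100;0 0 -0.15 0 0 0 100;0 0 -0.1 0 0 0 100;0 0 -0.08 0 0 0 100;0 0 0 0 0 0 100"
  force: 70

```text
time_s: 3.38
eef_pos: [514.0, 192.5, 159.5]
ee_rot: [0.0, 0.991, 0.135, -0.001]
force: [-0.2, 0.2, 0.6]
grip_width: 0.996
grip_force: 0.0
```

```bash
python3 - <<'E'
from h import *
x=sense();print(x["time_s"],x["eef_pos"].round(1),x["ee_rot"].round(4),x["joints"].round(2),x["force"])
s=capture("scene")
u,v=map(int,proj(s,(514,194,170)))
cv2.imwrite("pics/c3.png",cv2.resize(s["pixels"][v-60:v+60,u-60:u+60],(480,480),interpolation=2))
print(u-60,v-60)
E
```

```text
3.3833 [514.  192.5 159.5] [ 0.000e+00  9.908e-01  1.354e-01 -8.000e-04] [ 0.14  0.42  1.51 -0.    1.21  1.44] [-0.1838928   0.22654858  0.63730003]
230 138
```

View pics/c3.png

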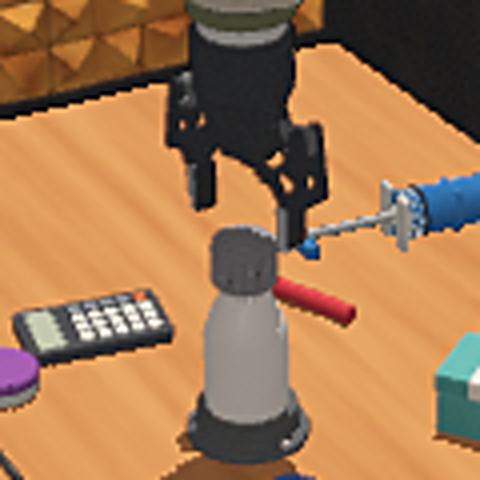

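The fingers straddle the cap with clearance on both sides. I'll nudge 2 mm in y, lower 3 mm and close.

>>> drive_tool:
  commands: "0 0.02 -0.03 0 0 0 100;0 0 0 0 0 0 0;0 0 0 0 0 0 0;0 0 0 0 0 0 0;0 0 0 0 0 0 0;0 0 0 0 0 0 0;0 0 0 0 0 0 0;0 0 0 0 0 0 0"
  force: 70

```text
time_s: 4.1
eef_pos: [512.7, 206.0, 160.9]
ee_rot: [-0.011, 0.991, 0.136, 0.002]
force: [-17.5, 59.6, 24.5]
grip_width: 0.027
grip_force: 69.3
```

```bash
python3 - <<'E'
from h import *
s=capture("scene");t=capture("top")
o=[]
for c in(s,t):
    u,v=map(int,proj(c,(514,194,170))); print(u-40,v-40, proj(c,(514,194,173.5)))
    o.append(cv2.resize(c["pixels"][v-40:v+40,u-40:u+40],(400,400),interpolation=2))
cv2.imwrite("pics/c4.png",np.hstack(o))
E
```

```text
250 158 [np.float64(290.5859910273738), np.float64(197.77660479638476)]
208 181 [np.float64(248.63662619688148), np.float64(221.1160732498416)]
```

View pics/c4.png

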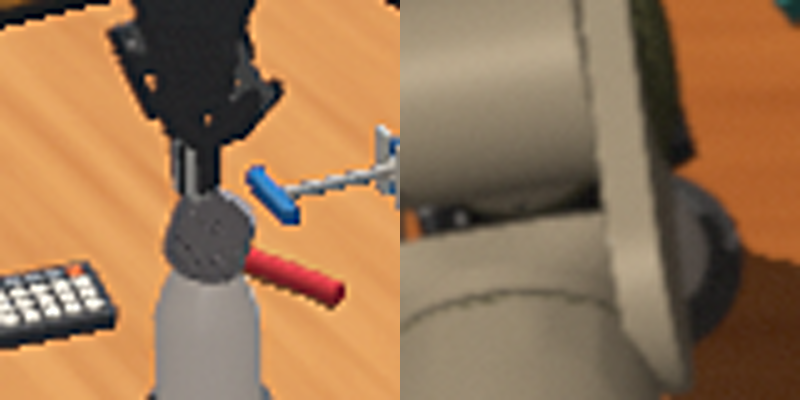

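```bash
python3 - <<'E'
from h import *
s=capture("scene")
for z in(142,155,170,185):print(z,[np.round(proj(s,(a,b,z)),1) for a,b in((525.4,151.5),(502.6,233.5))])
print("at z155 from seen tips",at_z(s,(302.5,199.5),155),at_z(s,(280,189.5),155))
x=sense();print(x["force"],x["wrist_torque"],x["eef_pos"],x["ee_rot"])
print([np.round(proj(s,(512.7,206,z)),1) for z in (144,170)])
E
```

```text
142 [array([301. , 212.2]), array([281.4, 202.2])]
155 [array([301. , 208.4]), array([281.2, 198.5])]
170 [array([300.9, 204. ]), array([281.1, 194.2])]
185 [array([300.9, 199.5]), array([280.9, 189.8])]
at z155 from seen tips [555.58433194 195.71276495 155.        ] [525.86929303 286.39828654 155.        ]
[-14.91228649  53.91264843  23.14633405] [9.28545119 2.72119461 0.02716954] [512.65893877 206.10982808 161.09458619] [-0.01030129  0.99049556  0.13713935  0.00228656]
[array([288.5, 204.7]), array([288.3, 197.2])]
```

The fingers closed at the cap's upper rim and slipped off it. The tips look about 28 mm higher than the frame says. I'll back straight up and check with both cameras.

>>> drive_tool:
  commands: "0 0 0.1 0 0 0 0;0 0 0.2 0 0 0 0;0 0 0.2 0 0 0 0;0 0 0.2 0 0 0 0;0 0 0.1 0 0 0 0;0 0 0 0 0 0 0;0 0 0 0 0 0 0"
  force: 70

```text
time_s: 4.83
eef_pos: [514.3, 195.4, 236.9]
ee_rot: [0.0, 0.991, 0.136, -0.0]
force: [0.5, 0.3, -0.3]
grip_width: -0.004
grip_force: 0.0
```

```bash
python3 - <<'E'
from h import *
s=capture("scene");t=capture("top")
x=sense();print(x["eef_pos"],x["force"],x["ee_rot"].round(3),x["grip_width"])
e=x["eef_pos"]
o=[]
for c in(s,t):
    u,v=map(int,proj(c,(514,194,185))); print(u-50,v-50,"tip pred",np.round(proj(c,e-[0,0,17]),1))
    o.append(cv2.resize(c["pixels"][v-50:v+50,u-50:u+50],(400,400),interpolation=2))
cv2.imwrite("pics/c5.png",np.hstack(o))
for c in(s,t):print([(np.round(b["position"],1),round(b["confidence"],2)) for b in boxes_of(c,"tall_bottle_cap")])
E
```

```text
[513.99179538 195.26067993 236.00230581] [ 0.06156461 -0.42056692 -1.11342391] [ 0.     0.991  0.136 -0.001] 0.00564763870168309
240 144 tip pred [290.1 184. ]
197 170 tip pred [245.  217.4]
[(array([303.1, 268.5]), 0.55), (array([292.9, 200.8]), 0.54)]
[(array([311.3, 243.5]), 0.72)]
```

View pics/c5.png

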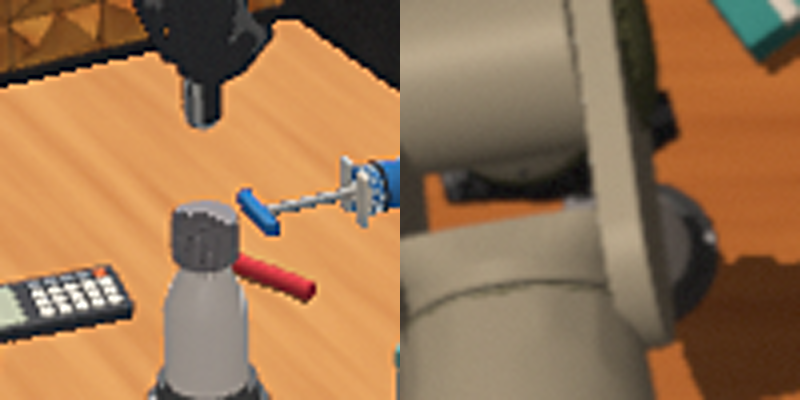

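>>> drive_tool:
  commands: "0 0 -0.3 0 0 0 0;0 0 -0.15 0 0 0 0;0 0 -0.03 0 0 0 0;0 0 0 0 0 0 0"

```text
time_s: 5.37
eef_pos: [514.0, 195.3, 188.4]
ee_rot: [0.0, 0.991, 0.136, -0.001]
force: [0.3, 0.6, -0.1]
grip_width: 0.003
grip_force: 0.0
```

>>> drive_tool:
  commands: "0 0 -0.1 0 0 0 0;0 0 -0.1 0 0 0 0;0 0 0 0 0 0 0"

```text
time_s: 5.62
eef_pos: [513.8, 195.3, 167.7]
ee_rot: [0.0, 0.991, 0.136, -0.001]
force: [0.1, -0.3, -1.0]
grip_width: 0.0
grip_force: 0.0
```

>>> drive_tool:
  commands: "0 0 -0.05 0 0 0 0;0 0 0 0 0 0 0"

```text
time_s: 5.78
eef_pos: [514.3, 195.4, 163.8]
ee_rot: [0.0, 0.991, 0.136, -0.0]
force: [-0.7, 0.8, 0.2]
grip_width: 0.002
grip_force: 0.0
```

>>> drive_tool:
  commands: "0 0 -0.03 0 0 0 0;0 0 0 0 0 0 0"

```text
time_s: 5.95
eef_pos: [514.8, 195.4, 161.7]
ee_rot: [-0.0, 0.991, 0.136, 0.001]
force: [-0.2, 0.6, 3.2]
grip_width: -0.002
grip_force: 1.3
```

The probe touched the cap top at reported z ≈ 162, so the shut tips are about 11.5 mm above the reported TCP. The tool is 28.5 mm shorter than stated, so the grasp height becomes z ≈ 129.

>>> drive_tool:
  commands: "0 0 0.3 0 0 0 0;0 0 0 0 0 0 100;0 0 0 0 0 0 100;0 0 0 0 0 0 100;0 0 0 0 0 0 100;0 0 0 0 0 0 100;0 0 0 0 0 0 100;0 0 0 0 0 0 100"

```text
time_s: 6.62
eef_pos: [514.3, 195.4, 191.1]
ee_rot: [0.0, 0.991, 0.136, -0.0]
force: [-0.2, 0.4, -0.8]
grip_width: 0.971
grip_force: 0.0
```

>>> drive_tool:
  commands: "0 0 -0.2 0 0 0 100;0 0 -0.2 0 0 0 100;0 0 -0.15 0 0 0 100;0 0 -0.05 0 0 0 100;0 0 -0.03 0 0 0 100;0 0 0 0 0 0 100"

```text
time_s: 7.12
eef_pos: [514.5, 195.4, 128.4]
ee_rot: [-0.0, 0.991, 0.136, -0.0]
force: [-0.1, -1.0, 0.3]
grip_width: 0.996
grip_force: 0.0
```

>>> drive_tool:
  commands: "0 0 0 0 0 0 0;0 0 0 0 0 0 0;0 0 0 0 0 0 0;0 0 0 0 0 0 0;0 0 0 0 0 0 0;0 0 0 0 0 0 0;0 0 0 0 0 0 0"
  force: 70

```text
time_s: 7.7
eef_pos: [514.8, 195.6, 129.2]
ee_rot: [-0.0, 0.991, 0.136, 0.001]
force: [-1.6, 1.2, 6.0]
grip_width: 0.568
grip_force: 71.2
```

```bash
python3 - <<'E'
from h import *
s=capture("scene")
x=sense();print(x["eef_pos"],x["force"],x["joints"].round(2),x["grip_width"])
u,v=map(int,proj(s,(514,194,170))); 
cv2.imwrite("pics/c6.png",cv2.resize(s["pixels"][v-40:v+40,u-40:u+40],(400,400),interpolation=2))
E
```

```text
[514.74748342 195.57652759 129.14934074] [-1.17198094  0.8440598   5.79452567] [0.15 0.45 1.54 0.   1.14 1.45] 0.5655167351318593
```

View pics/c6.png

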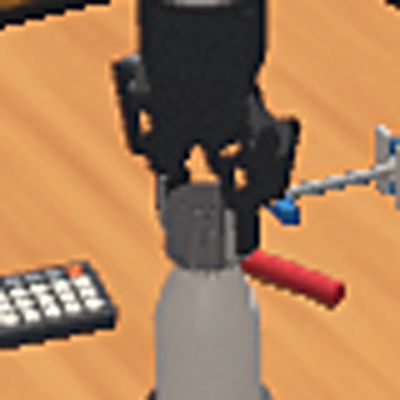

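The gripper now holds the cap firmly, at about 48 mm opening, and it is just beginning to press. Next I press it down.

>>> drive_tool:
  commands: "0 0 -0.03 0 0 0 0;0 0 -0.03 0 0 0 0;0 0 -0.03 0 0 0 0;0 0 0 0 0 0 0;0 0 0 0 0 0 0"
  force: 70

```text
time_s: 8.17
eef_pos: [514.8, 195.6, 120.5]
ee_rot: [-0.0, 0.991, 0.136, 0.001]
force: [-2.3, 1.2, 9.1]
grip_width: 0.565
grip_force: 71.6
```

>>> drive_tool:
  commands: "0 0 0 0 0 0.14 0;0 0 0 0 0 0.14 0;0 0 0 0 0 0.14 0;0 0 0 0 0 0.14 0;0 0 0 0 0 0.14 0;0 0 0 0 0 0.14 0;0 0 0 0 0 0.14 0;0 0 0 0 0 0.14 0;0 0 0 0 0 0.14 0;0 0 0 0 0 0.14 0;0 0 0 0 0 0.14 0;0 0 0 0 0 0.14 0;0 0 0 0 0 0.14 0;0 0 0 0 0 0 0;0 0 0 0 0 0 0"
  force: 70

```text
time_s: 9.42
eef_pos: [514.5, 196.4, 120.5]
ee_rot: [-0.0, 0.659, 0.752, 0.001]
force: [-2.5, 3.9, 8.6]
grip_width: 0.565
grip_force: 71.4
```

```bash
python3 - <<'E'
from h import *
x=sense();print(x["eef_pos"],x["force"],x["wrist_torque"],x["joints"].round(2),x["ee_rot"],x["grip_width"])
E
```

```text
[514.53707421 196.35570176 120.47714044] [-2.50931524  3.85036619  8.6069059 ] [0.757615   0.6044346  0.03906617] [0.15 0.46 1.55 0.   1.12 0.02] [-1.04783808e-04  6.58791764e-01  7.52324662e-01  1.00239934e-03] 0.5649399014331126
```

>>> drive_tool:
  commands: "0 0 0.05 0 0 0 0;0 0 0.05 0 0 0 0;0 0 0.05 0 0 0 0;0 0 0 0 0 0 0;0 0 0 0 0 0 0"
  force: 70

```text
time_s: 9.83
eef_pos: [514.2, 196.0, 134.6]
ee_rot: [-0.0, 0.659, 0.752, 0.0]
force: [-3.2, 4.9, 3.1]
grip_width: 0.566
grip_force: 72.7
```

>>> drive_tool:
  commands: "0 0 0.05 0 0 0 0;0 0 0.05 0 0 0 0;0 0 0.1 0 0 0 0;0 0 0.1 0 0 0 0;0 0 0.15 0 0 0 0;0 0 0.2 0 0 0 0;0 0 0.2 0 0 0 0;0 0 0.15 0 0 0 0;0 0 0.07 0 0 0 0;0 0 0 0 0 0 0;0 0 0 0 0 0 0;0 0 0 0 0 0 0;0 0 0 0 0 0 0"
  force: 70

```text
time_s: 10.92
eef_pos: [514.1, 195.3, 240.4]
ee_rot: [-0.001, 0.659, 0.752, -0.001]
force: [0.2, -0.9, -0.7]
grip_width: 0.564
grip_force: 72.6
```

```bash
python3 - <<'E'
from h import *
s=capture("scene")
x=sense();print(x["time_s"],x["eef_pos"],x["force"],x["joints"].round(2),x["ee_rot"].round(3))
print([np.round(proj(s,(514,194.4,z)),1) for z in (150,159.5,250,286)])
u,v=map(int,proj(s,(514,194,200))); print(u-50,v-50)
cv2.imwrite("pics/c7.png",cv2.resize(s["pixels"][v-50:v+50,u-50:u+50],(500,500),interpolation=2))
E
```

```text
10.9667 [514.16571242 195.30563522 240.53653348] [ 0.06860464 -0.64782147 -0.41953562] [ 0.15  0.36  1.38 -0.    1.4   0.02] [-0.     0.659  0.752 -0.001]
[array([290.7, 204.6]), array([290.6, 201.8]), array([290. , 174.7]), array([289.7, 163.4])]
240 139
```

View pics/c7.png

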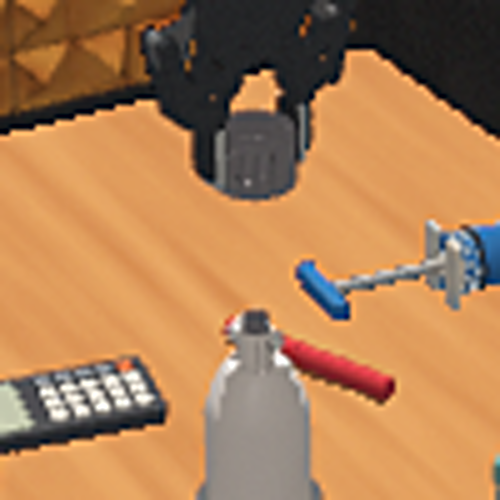

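The cap is off and held upright in the gripper. Its underside centre is at about (291,175), directly above the neck at (291,203) and roughly 10 cm up.

```bash
python3 -c "
from rig import finish_job
print(finish_job())"
```

```text
the job is handed in; nothing more can be done
None
```

The tall bottle is open and the job is handed in: the gripper holds the cap upright and still, about 10 cm over the mouth, after one earlier grasp slipped off the cap's rim (the fingertips sit about 28 mm higher than the text says).

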